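Hold a shelf cleat against the sprung stop for screwing

ROBOT

A 7-joint arm with a two-finger parallel gripper is mounted at the origin on the work surface. World frame = base frame: x ahead of the robot, y to its left, z up, the work surface at z = 0. Lengths are in m, angles in rad, forces in N, time in s.
With the tool pointing down it reaches from about 0.35 to 0.9 m from the base axis. Payload 8.1 kg.
Tool frame: the origin (TCP) lies at the very end of the fingers, on their centre line; the grasp point (between the pads) lies 19 mm behind it; z points along the fingers, y is the line along which they close (so a half turn about z gives the same grasp; the last joint's range is limited). The gripper opens to 92 mm and grips with 3 to 60 N. Pads are 19 mm wide; open, the fingers measure 130 mm over their backs; the gripper's body (75 mm by 190 mm) begins 47 mm behind the grasp point.
Start: joints at [-1.377, 0.434, 0.025, 1.573, -0.012, 1.134, -0.075], TCP at [0.183, 0.598, 0.194] pointing down, gripper open.
Joint ranges: [-2.62, 2.62], [-0.44, 2.09], [-1.27, 1.32], [0.08, 2.57], [-1.32, 4.46], [0.12, 2], [-2.74, 2.74]. Speed limits (rad/s): [2.22, 2.22, 3.01, 3.01, 3.14, 3.14, 3.14].

INTERFACE

Orientations are given as a unit quaternion [x, y, z, w].
In Python, from plant import bot gives the robot as it stands.
- The arm moves only by the tool apply_moves, never from a script. Its argument "series" is a list of rows, each an object of numbers: "wx", "wy", "wz": the turn, a rotation vector about the tool's x, y, z in rad; "dx", "dy", "dz": the shift along the tool's x, y, z in mm; "gripper": the opening, from -1 (shut) to 1 (fully open). In form: [{"wx": .., "wy": .., "wz": .., "dx": .., "dy": .., "dz": .., "gripper": ..}, ...]. A call has 1 to 20 rows; each row shifts and turns the commanded pose from where the row before left it, along the tool's axes as they then stand; what a row does not reach is not made up. A row lasts 1/12 s, in which the tool goes at most 41.7 mm and 7.16 degrees, less where a joint would pass 70% of its speed; a pose out of reach is approached as far as the arm can. A call is refused whole if a number of a shift passes 41.7 or a number of a turn 0.125, either way. A call with a gripper value outside its range is refused whole. The fingers move at their own pace and stop on an object; "squeeze" is the grip in N (left out, the last holds). Time passes only in rows, so rows that do not move let the fingers close. It gives the time, the measured TCP pose, the force, the opening and the grip force at its end, in the units of the state.
- bot.observe(): the state, without advancing time (a new reading comes with each control period).
- bot.capture(name): name is "scene" or "side" or "wrist"; returns (picture, depth): 384x512x3 uint8, red, green, blue; 384x512 float32, m along the optical axis (not along the pixel's ray), 0 where there is no reading.
- bot.camera_info(name): a dict with "camera_matrix" (3x3 intrinsics, pixels), "R" (3x3) and "t" (3): a world point X has camera coordinates R X + t; the wrist camera has in their place "T_tool_cam" (4x4, takes a point from camera to tool coordinates, whose origin is the TCP and whose axes are the flange's). Camera axes: x right, y down, z forward; pixel columns grow to the right and rows downward; lengths in m; the calibration is good to about 2 mm. A picture is of the moment at which its call begins: read the wrist's pose just before it. camera_info takes no time and is no camera call.
- bot.hand_in(): hands the job in; it is judged then, once.
Trained networks look in the newest picture that a camera, given by its name, has taken for a name from the list of things; names that differ only in an ending like _2 or _b are one class to them, and where a whole thing is asked for, a point or a joint stands for the part that bears it (a point fixed in the world has none). Each returns a list of dicts, best first, with "p" (0 to 1); they miss things now and then, are a little off and sometimes report something else, mostly with a low value. They report only what shows in the picture. A call takes as long as a camera call. They do not tell look-alikes from the thing itself.
- bot.cut_out(camera, name): "region" (384x512 bool, what is visible of it).
- bot.place_of(camera, name): "at" ([x, y, z] in m, in the coordinates of the camera as it stood for that picture, good to about 4 mm: a listed point, or the origin of a listed thing).
The state is a dict: "time": time; "q": joint angles; "qvel": joint speeds; "joint_efforts": joint torques, N m; "position": TCP position; "eef_rot": TCP orientation; "ft_force": force on the tool from outside, world axes, zero at the start; "ft_torque": the same for the moment, N m; "grip_width": opening from 0.0 (shut) to 1.0 (fully open); "finger_force": force on a finger pad.
Only numpy, scipy, OpenCV 4.12 (cv2) and the standard library are available. Lean on these libraries where they do the work, as an engineer would, in place of code of your own. Each camera call takes 0.05 s, during which the arm holds its last target. There are 200 camera calls.

TASK

Lay the pine cleat with the two brass screws in its top flat in the channel between the low rails, screws up and not yet pushing the stop; then slide it against the sprung stop and press until the black pointer stands in the green (about 11 newtons), never in the red. Keep it pressed steadily there for over two seconds and finish still holding it so, not letting go, for a colleague who will drive the screws; leave the other things on the table where they are.

Things in the scene. Friction and masses are not known exactly. Their poses are not given: they have to be found in the camera images.
- cleat_mid (a point): Centre (half-way up) of the cleat: a loose pale pine block, 150 long (its x) x 38 wide (its y) x 44 mm high (its z, up), about 0.13 kg, with two brass screw heads (bright yellow brass, 16 mm across, 3 mm proud) on its top 50 mm either side of the middle. It lies on the table; its two ends are alike, either may go to the stop.
- jig: Fixed jig: a pale pine shelf upright lying flat, 22 mm thick, 100 wide, x = -130 to +210 mm; origin on the table under the channel's middle; x = pressing direction, along the channel to the stop; z up. Two aluminium rails, 8 mm thick, 10 high above the upright, x = -130 to +70, leave a channel 48 mm wide centred on y = 0. Blue stop housing: x = 130 to 200, 64 wide, top at z = 67 (pointer arm to 75).
- channel (a point): Middle of the channel's floor (jig x = 0, y = 0, z = 22 mm), same axes as the jig.
- stop_face (a point): Centre of the front of the steel pad of the sprung stop, the face that the cleat's end presses on: 44 wide x 34 mm high, from 3 to 37 mm above the channel's floor. At rest it lies at jig x = 90 mm; it moves with the pad.
- stop_pad (a joint): How far the sprung pad is pushed in along jig x (m): 0 at rest, 0.030 at its end. Spring: 0.7 N per mm, 0 N at rest. The pad carries a black cross-bar pointer (3 x 48 mm) over the scale on the blue housing's top: green is 0.008 to 0.024 (5.6 to 16.8 N), its middle 0.016 (11 N); red from 0.027.
- offcut: Bystander: loose plain dark-brown wooden block, 120 x 38 x 44 mm high, without screws; origin at the centre of its underside. It and the cleat may lie in either place.
- screwdriver: Bystander: screwdriver lying along its x on the table beyond the work.
- screw_jar: Bystander: amber jar, 64 mm across, 85 mm high, steel lid; origin under its centre.
- mug: Bystander: blue mug, 80 mm across, 95 mm high; origin under its centre.
- dust_brush: Bystander: brush lying on the table along its x.
Not all that is in view belongs to the job. Leave any blue look-alike of the part that bears cleat_mid alone.

How it is judged:
On the way, in this order (a step that is already met when the one before it is completed fails the run):
1. the cleat lies flat in the channel, screws up, the sprung stop not pushed (y of cleat_mid in the frame of jig between -0.009 and 0.009 m and z of cleat_mid in the frame of jig between 0.04 and 0.049 m and angle between the x axis of cleat_mid and the x axis of jig, either way round below 0.12 rad and angle between cleat_mid's own z axis and vertical below 0.1 rad and value of joint stop_pad below 0.004 m and x of cleat_mid in the frame of jig between -0.09 and 0.03 m), for 0.1 s.
2. the cleat is pressed on the stop, pointer steadily in the green for two seconds (y of cleat_mid in the frame of jig between -0.009 and 0.009 m and z of cleat_mid in the frame of jig between 0.04 and 0.049 m and angle between the x axis of cleat_mid and the x axis of jig, either way round below 0.12 rad and angle between cleat_mid's own z axis and vertical below 0.1 rad and value of joint stop_pad between 0.008 and 0.024 m and contact force between cleat and stop_pad between 5 and 18 N and velocity of joint stop_pad between -0.01 and 0.01 m/s and contact force between the fingers and cleat above 1 N), for 2 s.
At the end, for the whole second after the job is handed in: Fingers still hold the cleat flat in the channel (within 9 mm of its centre line, 0.12 rad of its direction, screws up, not lifted over 5 mm), its end on the sprung pad with 5 to 18 N, pad pushed in 8 to 24 mm and still (under 10 mm/s) (all of step 2); the arm keeps its last pose, push and grip.
It fails at once if the pointer reaches the red (pad pushed in more than 27 mm) (value of joint stop_pad above 0.027 m).
It fails at once if another thing on the table (offcut, screwdriver, jar, mug or brush) is moved more than 25 mm (distance of any of offcut, screwdriver, screw_jar, mug, dust_brush from where it was at the start of the episode above 0.025 m).
It also fails if it takes over 45 s, if anything falls off the work surface, if the arm or the gripper's body presses on something with over 40 N, if the wrist force passes 120 N, or if a joint passes its speed limit or range.

## Working session

There is one attempt and no reset: what is moved stays moved. The work goes in short steps, Python scripts to look and compute and a tool call to move; the robot and the scene stay as the last step left them, time stands still between calls to the robot, and variables do not carry over. Pictures are saved under pics/ and viewed, at most 10 in all, crops included, and the job is handed in when it is done.

Besides the shell and the picture viewer there is one more tool, called as a command line: name --argument value ..., lists and objects as JSON in quotes. apply_moves: Moves the arm, as the interface text tells. Its arguments: {"type":"object","properties":{"series":{"type":"array"},"squeeze":{"type":"number"}},"required":["series"]}

```bash
mkdir -p pics; cat > h.py <<'E'
import numpy as np,cv2
from plant import bot
from scipy.spatial.transform import Rotation as Ro
def world(cam,p,st=None):
    c=bot.camera_info(cam);p=np.asarray(p,float)
    if cam=="wrist":
        T=c["T_tool_cam"];p=p@T[:3,:3].T+T[:3,3]
        return p@Ro.from_quat(st["eef_rot"]).as_matrix().T+st["position"]
    return (p-c["t"])@np.asarray(c["R"])
def cloud(cam,d,st=None):
    K=np.asarray(bot.camera_info(cam)["camera_matrix"]);v,u=np.mgrid[:384,:512]
    P=np.stack([(u-K[0,2])/K[0,0]*d,(v-K[1,2])/K[1,1]*d,d],-1)
    return world(cam,P.reshape(-1,3),st).reshape(384,512,3)
E
python3 - <<'E'
from h import *
np.set_printoptions(precision=4,suppress=True)
st=bot.observe();print(st)
ims=[]
for c in("scene","side"):
    im,d=bot.capture(c);np.savez(c,im=im,d=d)
    ims.append(im)
    for n in("cleat_mid","jig","channel","stop_face","offcut"):
        for r in bot.place_of(c,n)[:3]: print(c,n,round(r["p"],2),world(c,r["at"]))
    for r in bot.cut_out(c,"cleat_mid")[:3]: m=r["region"];v,u=np.nonzero(m);print(c,"cut",r["p"],u.mean(),v.mean(),m.sum())
cv2.imwrite("pics/a.png",cv2.resize(ims[0],(800,600))[...,::-1])
cv2.imwrite("pics/b.png",cv2.resize(ims[1],(800,600))[...,::-1])
E
```

```text
{'time': 0.0, 'q': array([-1.3766,  0.4352,  0.025 ,  1.5741, -0.0116,  1.134 , -0.0751]), 'qvel': array([-0.0007,  0.0001, -0.0004, -0.0015, -0.0009,  0.0019, -0.001 ]), 'joint_efforts': array([  0.0012, -66.7851,   0.9852, -31.4458,  -0.0607,   0.0429,
         0.0002]), 'position': array([0.1827, 0.5971, 0.1935]), 'eef_rot': array([ 0.1479,  0.989 , -0.0008, -0.    ]), 'ft_force': array([ 0.9455, -0.9717,  1.3227]), 'ft_torque': array([0.0436, 0.0099, 0.0192]), 'finger_force': 0.0, 'grip_width': 1.0001942686139904}
scene cleat_mid 0.7 [ 0.3831 -0.1679  0.0212]
scene cleat_mid 0.6 [ 0.5801 -0.1311  0.025 ]
scene cleat_mid 0.59 [0.6206 0.0219 0.0214]
scene jig 0.86 [ 0.59    0.203  -0.0013]
scene channel 0.65 [0.5894 0.2019 0.0262]
scene stop_face 0.72 [0.4972 0.2169 0.0384]
scene offcut 0.77 [ 0.5148 -0.3046 -0.0021]
scene cut 0.76 305.99896265560164 162.1825726141079 964
scene cut 0.69 266.7772227772228 189.66433566433565 1001
scene cut 0.59 201.0380859375 169.583984375 1024
side cleat_mid 0.87 [ 0.3811 -0.167   0.0198]
side cleat_mid 0.6 [0.615  0.0234 0.0191]
side cleat_mid 0.55 [ 0.5744 -0.1311  0.0218]
side jig 0.58 [ 0.5886  0.1994 -0.0032]
side channel 0.87 [0.5846 0.1987 0.0185]
side stop_face 0.68 [0.5005 0.2135 0.0431]
side offcut 0.82 [ 0.5117 -0.3054  0.0003]
side offcut 0.64 [ 0.7482 -0.2578 -0.0008]
side cut 0.81 243.59817813765181 175.45647773279353 988
side cut 0.69 258.71599657827204 207.34730538922156 1169
side cut 0.64 196.1740614334471 238.7372013651877 879
```

View pics/a.png

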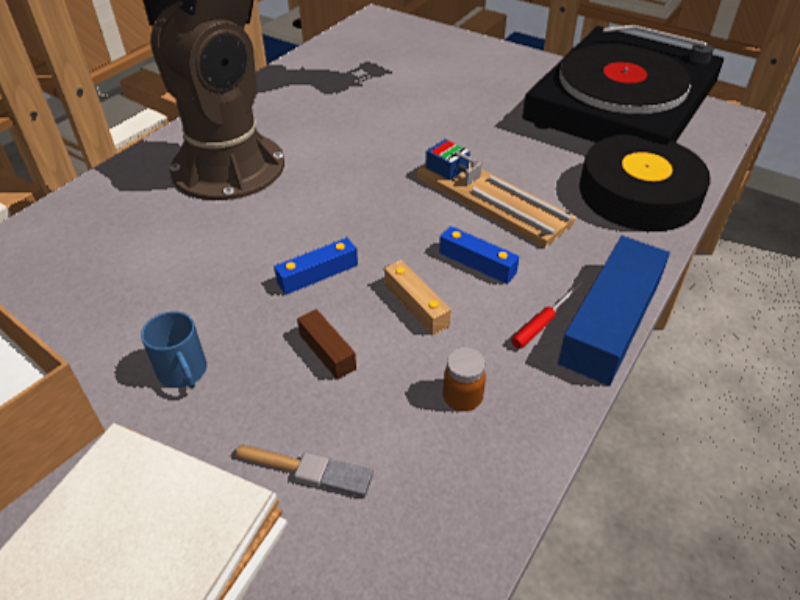

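View pics/b.png

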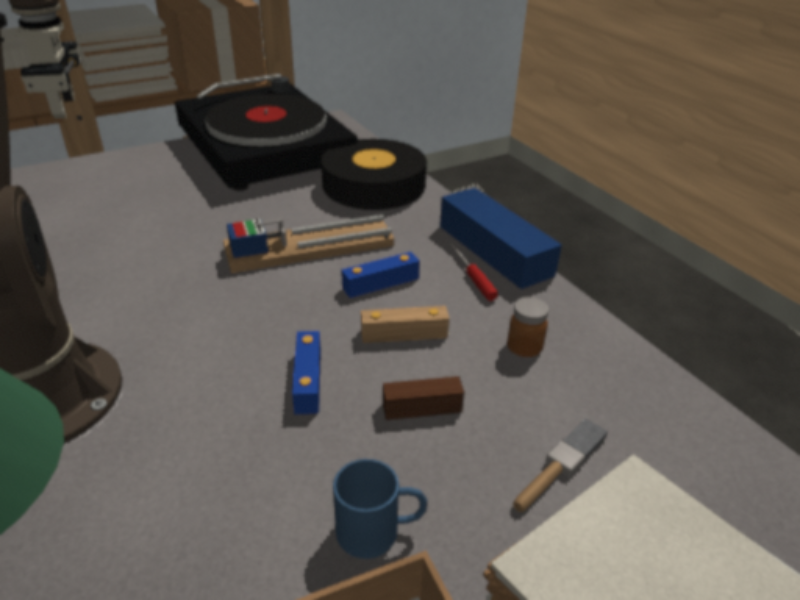

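Scene picture (800x600): the cleat-like things are a blue block with screws at (317,265), another blue one at (479,254), the plain dark brown offcut at (327,343) and the pale pine block with two brass screws at (418,296). By the description I choose the pine one. The jig is at (500,195), with its stop end towards the robot.

```bash
python3 - <<'E'
from h import *
np.set_printoptions(precision=4,suppress=True)
crops=[]
for c in("scene","side"):
    z=np.load(c+".npz");im,d=z["im"],z["d"];W=cloud(c,d)
    def box(m,n):
        P=W[m];r=cv2.minAreaRect((P[:,:2]*1000).astype(np.float32));print(c,n,m.sum(),r,np.median(P[:,2]),P[:,:2].mean(0))
    ok=d>0
    near=ok&(np.hypot(W[...,0]-.577,W[...,1]+.131)<.1)
    box(near&(W[...,2]>.037)&(W[...,2]<.06),"cleat top")
    nj=ok&(np.hypot(W[...,0]-.55,W[...,1]-.205)<.24)&(np.abs(W[...,1]-.205)<.1)
    hsv=cv2.cvtColor(im,cv2.COLOR_RGB2HSV)
    box(nj&(W[...,2]>.056)&(W[...,2]<.08),"housing top")
    box(nj&(W[...,2]>.014)&(W[...,2]<.027),"board")
    box(nj&(W[...,2]>.028)&(W[...,2]<.037)&(hsv[...,1]<90),"rails")
    if c=="scene":
        cv2.imwrite("pics/c.png",cv2.resize(im[80:220,220:380],(800,600),interpolation=cv2.INTER_CUBIC)[...,::-1])
E
```

```text
scene cleat top 603 ((576.0849609375, -134.2747802734375), (40.31585693359375, 155.03878784179688), 68.36578369140625) 0.044298433731923215 [ 0.5819 -0.1379]
scene housing top 480 ((580.15283203125, 247.8680877685547), (400.91632080078125, 83.55447387695312), 6.161491870880127) 0.06806866236514518 [0.5188 0.2399]
scene board 1479 ((575.1963500976562, 239.63772583007812), (178.04293823242188, 385.43426513671875), 80.04741668701172) 0.022409527903680174 [0.5832 0.1938]
scene rails 374 ((592.6166381835938, 193.77243041992188), (400.4518737792969, 149.40969848632812), 14.987544059753418) 0.03196770560754393 [0.626  0.2067]
side cleat top 546 ((577.7461547851562, -134.9569549560547), (43.686622619628906, 150.4378662109375), 67.27666473388672) 0.04180526679974732 [ 0.5761 -0.1372]
side housing top 432 ((580.5038452148438, 246.8502655029297), (398.054443359375, 82.26192474365234), 7.177978992462158) 0.06583089950796386 [0.5018 0.2375]
side board 1330 ((574.89111328125, 238.59637451171875), (182.52935791015625, 386.004638671875), 79.95369720458984) 0.0200407669846599 [0.5603 0.1956]
side rails 256 ((582.4407958984375, 246.05039978027344), (159.83773803710938, 379.4728698730469), 80.52376556396484) 0.029909207687776263 [0.6196 0.2106]
```

View pics/c.png

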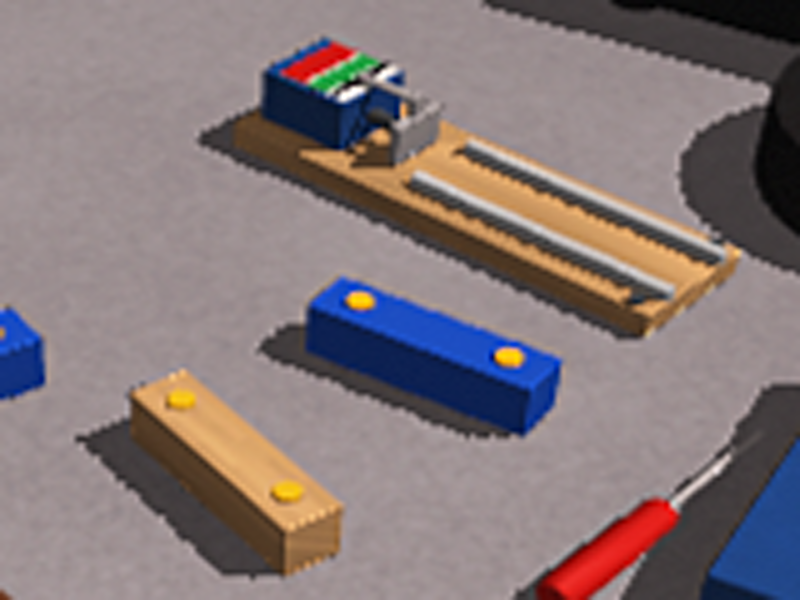

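The crop confirms it: a pale pine block with two brass screws at crop (235,470). The jig's stop end is at upper left. I'll move over the jig first for a wrist look.

apply_moves --series '[{"dx": -26, "dy": -15, "dz": -4}, {"dx": -26, "dy": -15, "dz": -4}, {"dx": -26, "dy": -15, "dz": -4}, {"dx": -26, "dy": -15, "dz": -4}, {"dx": -26, "dy": -15, "dz": -4}, {"dx": -26, "dy": -15, "dz": -4}, {"dx": -26, "dy": -15, "dz": -4}, {"dx": -26, "dy": -15, "dz": -4}, {"dx": -26, "dy": -15, "dz": -4}, {"dx": -26, "dy": -15, "dz": -4}, {"dx": -26, "dy": -15, "dz": -4}, {"dx": -26, "dy": -15, "dz": -4}, {"dx": -26, "dy": -15, "dz": -4}, {"dx": -26, "dy": -15, "dz": -4}, {"dx": -26, "dy": -15, "dz": -4}, {"dx": -26, "dy": -15, "dz": -4}, {"dx": -26, "dy": -15, "dz": -4}, {"dx": -26, "dy": -15, "dz": -4}, {"dx": 0}, {"dx": 0}]'

```text
validation failed for argument at $.se...
```

```bash
python3 - <<'E'
from h import *
np.set_printoptions(precision=4,suppress=True)
print(bot.camera_info("wrist"))
st=bot.observe();im,d=bot.capture("wrist");np.savez("w1",im=im,d=d,p=st["position"],r=st["eef_rot"])
print(st["position"],st["eef_rot"],st["ft_force"],st["q"])
for n in("jig","channel","stop_face"):
    for r in bot.place_of("wrist",n)[:2]: print(n,round(r["p"],2),world("wrist",r["at"],st))
cv2.imwrite("pics/d.png",cv2.resize(im,(800,600))[...,::-1])
E
```

```text
{'camera_matrix': array([[310.2912,   0.    , 255.4659],
       [  0.    , 310.2912, 189.318 ],
       [  0.    ,   0.    ,   1.    ]]), 'T_tool_cam': array([[-0.0009, -0.9529, -0.3034,  0.0831],
       [ 1.    , -0.0007, -0.0008, -0.0004],
       [ 0.0005, -0.3034,  0.9529, -0.19  ],
       [ 0.    ,  0.    ,  0.    ,  1.    ]])}
[0.1828 0.5976 0.1943] [ 0.1479  0.989  -0.      0.    ] [ 0.0745 -0.3054  0.2557] [-1.3766  0.4345  0.025   1.5732 -0.0116  1.134  -0.0751]
```

View pics/d.png

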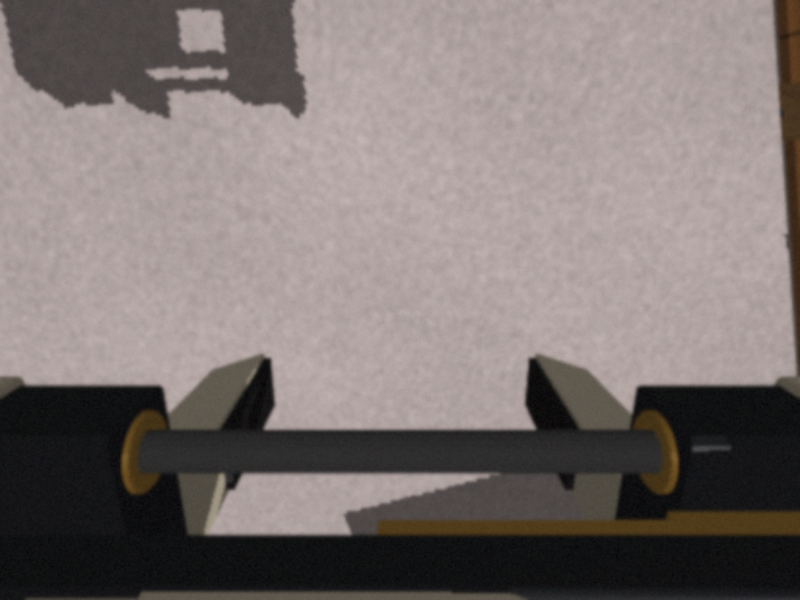

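The wrist view shows only bare table (fingers at (250,420) and (550,420)). The call was refused before anything moved, probably because it wants every field in each row.

apply_moves --series '[{"wx": 0, "wy": 0, "wz": 0, "dx": -26, "dy": -15, "dz": -4, "gripper": 1}, {"wx": 0, "wy": 0, "wz": 0, "dx": -26, "dy": -15, "dz": -4, "gripper": 1}, {"wx": 0, "wy": 0, "wz": 0, "dx": -26, "dy": -15, "dz": -4, "gripper": 1}, {"wx": 0, "wy": 0, "wz": 0, "dx": -26, "dy": -15, "dz": -4, "gripper": 1}, {"wx": 0, "wy": 0, "wz": 0, "dx": -26, "dy": -15, "dz": -4, "gripper": 1}, {"wx": 0, "wy": 0, "wz": 0, "dx": -26, "dy": -15, "dz": -4, "gripper": 1}, {"wx": 0, "wy": 0, "wz": 0, "dx": -26, "dy": -15, "dz": -4, "gripper": 1}, {"wx": 0, "wy": 0, "wz": 0, "dx": -26, "dy": -15, "dz": -4, "gripper": 1}, {"wx": 0, "wy": 0, "wz": 0, "dx": -26, "dy": -15, "dz": -4, "gripper": 1}, {"wx": 0, "wy": 0, "wz": 0, "dx": -26, "dy": -15, "dz": -4, "gripper": 1}, {"wx": 0, "wy": 0, "wz": 0, "dx": -26, "dy": -15, "dz": -4, "gripper": 1}, {"wx": 0, "wy": 0, "wz": 0, "dx": -26, "dy": -15, "dz": -4, "gripper": 1}, {"wx": 0, "wy": 0, "wz": 0, "dx": -26, "dy": -15, "dz": -4, "gripper": 1}, {"wx": 0, "wy": 0, "wz": 0, "dx": -26, "dy": -15, "dz": -4, "gripper": 1}, {"wx": 0, "wy": 0, "wz": 0, "dx": -26, "dy": -15, "dz": -4, "gripper": 1}, {"wx": 0, "wy": 0, "wz": 0, "dx": -26, "dy": -15, "dz": -4, "gripper": 1}, {"wx": 0, "wy": 0, "wz": 0, "dx": -26, "dy": -15, "dz": -4, "gripper": 1}, {"wx": 0, "wy": 0, "wz": 0, "dx": -26, "dy": -15, "dz": -4, "gripper": 1}, {"wx": 0, "wy": 0, "wz": 0, "dx": 0, "dy": 0, "dz": 0, "gripper": 1}]'

```text
time: 2.48
position: [0.5556, 0.1961, 0.2673]
eef_rot: [0.152, 0.988, -0.001, 0.002]
ft_force: [0.1, -0.6, -0.3]
grip_width: 0.999
finger_force: 0.0
```

```bash
python3 - <<'E'
from h import *
np.set_printoptions(precision=4,suppress=True)
st=bot.observe();im,d=bot.capture("wrist");np.savez("w1",im=im,d=d,p=st["position"],r=st["eef_rot"])
print(st["position"],st["eef_rot"],st["ft_force"],st["q"])
for n in("jig","channel","stop_face"):
    for r in bot.place_of("wrist",n)[:2]: print(n,round(r["p"],2),world("wrist",r["at"],st))
W=cloud("wrist",d,st)
def box(m,n):
    m=cv2.morphologyEx(m.astype(np.uint8),cv2.MORPH_OPEN,np.ones((3,3)))
    k,l,s,_=cv2.connectedComponentsWithStats(m)
    for i in range(1,k):
        if s[i,4]<150: continue
        P=W[l==i];print(n,s[i],cv2.minAreaRect((P[:,:2]*1000).astype(np.float32)),np.median(P[:,2]))
ok=d>0;Z=W[...,2]
box(ok&(Z>.059)&(Z<.072),"housing");box(ok&(Z>.016)&(Z<.0265),"board");box(ok&(Z>.0275)&(Z<.036),"rail")
cv2.imwrite("pics/e.png",cv2.resize(im,(800,600))[...,::-1])
E
```

```text
[0.5556 0.1961 0.2673] [ 0.1519  0.9884 -0.001   0.0019] [ 0.1218 -0.5616 -0.3301] [-0.6173  0.3243  0.2535  1.5708 -0.0802  1.2549  0.9141]
jig 0.85 [0.5887 0.2043 0.0029]
channel 0.7 [0.585  0.2019 0.023 ]
channel 0.55 [0.5891 0.2041 0.0024]
housing [ 220    5   62   73 3526] ((424.71051025390625, 231.55044555664062), (64.04508209228516, 70.0673828125), 79.7574691772461) 0.0676908081478151
housing [ 370    4  142  260 8005] ((620.677490234375, 409.59844970703125), (185.35397338867188, 304.3507385253906), 89.11199951171875) 0.06917081349115603
board [  209     3    99   250 11635] ((547.6719970703125, 209.5154266357422), (100.25418853759766, 339.3887939453125), 79.86675262451172) 0.021597368736825218
board [ 62 183  11  64 255] ((564.9750366210938, -107.56504821777344), (5.154899597167969, 105.21732330322266), 69.22760009765625) 0.02115416574219736
board [355 183  69  47 289] ((688.770263671875, 357.6592102050781), (17.74065589904785, 118.95137023925781), 20.81351661682129) 0.018969412063912228
board [141 313  32  15 337] ((782.6090698242188, -56.462257385253906), (53.92527389526367
[... 405 characters left out ...]
14062, 499.5499267578125), (3.3430912494659424, 247.43836975097656), 89.68919372558594) 0.03176208899313278
rail [279 120  19 132 757] ((621.56982421875, 224.7142791748047), (8.18298053741455, 199.8435516357422), 79.79576873779297) 0.031527601414325035
rail [238 125  24 131 750] ((611.7026977539062, 169.65704345703125), (8.127342224121094, 199.99993896484375), 79.83641052246094) 0.03156570956197974
rail [358 184  77  47 313] ((687.5130004882812, 363.9428405761719), (18.450490951538086, 125.17603302001953), 18.0529727935791) 0.030068407302551253
rail [227 317  58  19 213] ((835.8272094726562, 105.82099914550781), (3.2991065979003906, 101.95972442626953), 2.19844651222229) 0.031555930147424915
```

View pics/e.png

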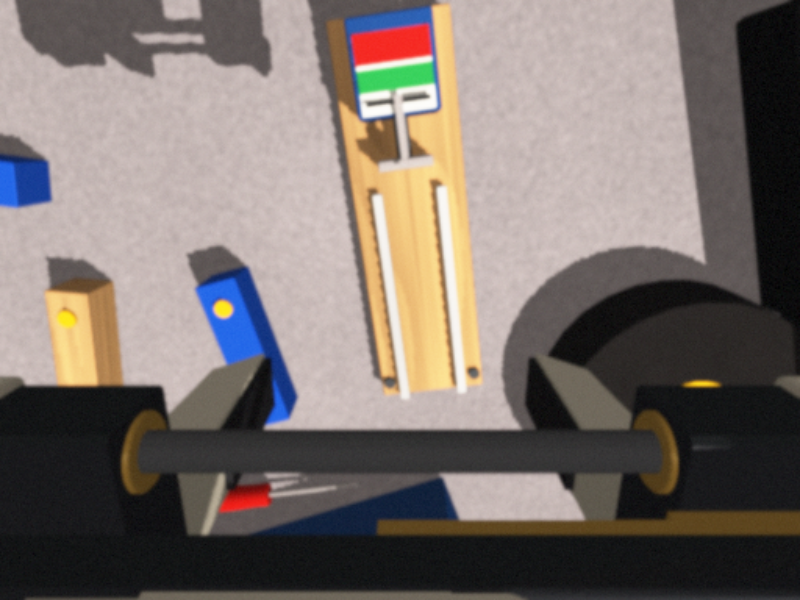

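The wrist picture shows the jig (housing at (393,60), rails (390,290) and (450,290)), and the pine cleat at lower left (85,330) beside a blue look-alike (245,340). The jig pose is measured: origin (0.587, 0.2025), x axis at 169.8°. Next I go over the cleat.

apply_moves --series '[{"wx": 0, "wy": 0, "wz": 0, "dx": -10, "dy": -26, "dz": 5, "gripper": 1}, {"wx": 0, "wy": 0, "wz": 0, "dx": -10, "dy": -26, "dz": 5, "gripper": 1}, {"wx": 0, "wy": 0, "wz": 0, "dx": -10, "dy": -26, "dz": 5, "gripper": 1}, {"wx": 0, "wy": 0, "wz": 0, "dx": -10, "dy": -26, "dz": 5, "gripper": 1}, {"wx": 0, "wy": 0, "wz": 0, "dx": -10, "dy": -26, "dz": 5, "gripper": 1}, {"wx": 0, "wy": 0, "wz": 0, "dx": -10, "dy": -26, "dz": 5, "gripper": 1}, {"wx": 0, "wy": 0, "wz": 0, "dx": -10, "dy": -26, "dz": 5, "gripper": 1}, {"wx": 0, "wy": 0, "wz": 0, "dx": -10, "dy": -26, "dz": 5, "gripper": 1}, {"wx": 0, "wy": 0, "wz": 0, "dx": -10, "dy": -26, "dz": 5, "gripper": 1}, {"wx": 0, "wy": 0, "wz": 0, "dx": -10, "dy": -26, "dz": 5, "gripper": 1}, {"wx": 0, "wy": 0, "wz": 0, "dx": -10, "dy": -26, "dz": 5, "gripper": 1}, {"wx": 0, "wy": 0, "wz": 0, "dx": -9, "dy": -23, "dz": 5, "gripper": 1}, {"wx": 0, "wy": 0, "wz": 0.077, "dx": 0, "dy": 0, "dz": 0, "gripper": 1}, {"wx": 0, "wy": 0, "wz": 0, "dx": 0, "dy": 0, "dz": 0, "gripper": 1}, {"wx": 0, "wy": 0, "wz": 0, "dx": 0, "dy": 0, "dz": 0, "gripper": 1}]'

```text
time: 3.93
position: [0.5748, -0.1258, 0.2061]
eef_rot: [0.184, 0.983, 0.0, -0.0]
ft_force: [0.4, -0.6, 0.3]
grip_width: 1.001
finger_force: 0.0
```

```bash
cat > look.py <<'E'
from h import *
np.set_printoptions(precision=4,suppress=True)
def boxes(zlo,zhi,amin=300):
    st=bot.observe();im,d=bot.capture("wrist");W=cloud("wrist",d,st);Z=W[...,2]
    m=cv2.morphologyEx(((d>0)&(Z>zlo)&(Z<zhi)).astype(np.uint8),cv2.MORPH_OPEN,np.ones((3,3)))
    k,l,s,_=cv2.connectedComponentsWithStats(m)
    for i in range(1,k):
        if s[i,4]>amin: P=W[l==i];print(s[i],im[l==i].mean(0).astype(int),cv2.minAreaRect((P[:,:2]*1000).astype(np.float32)),np.median(P[:,2]))
    R=Ro.from_quat(st["eef_rot"]).as_matrix();print(st["position"],"x yaw",np.degrees(np.arctan2(R[1,0],R[0,0])),"z",R[:,2],st["ft_force"],st["finger_force"],st["grip_width"],st["time"])
    return st,im,R
E
python3 - <<'E'
from look import *
boxes(.039,.0455)
E
```

```text
[  75    0  150   32 3555] [ 33  73 159] ((387.48065185546875, -168.06492614746094), (150.04498291015625, 28.248056411743164), 65.5893325805664) 0.043698156813855
[ 358   83   59  131 4015] [ 74 136 234] ((616.2645874023438, 22.572988510131836), (38.47819519042969, 150.06185913085938), 87.68903350830078) 0.04345841296914987
[ 235  105   35  125 3738] [245 210 136] ((578.8829345703125, -133.51339721679688), (37.86859893798828, 149.865966796875), 67.55508422851562) 0.04352052218986642
[  69  119   50  100 3328] [134  76  45] ((512.46923828125, -304.9738464355469), (38.48579406738281, 119.85371398925781), 69.45386505126953) 0.04362036716165042
[ 0.5748 -0.1258  0.2061] x yaw 158.79542317955952 z [-0.0003  0.001  -1.    ] [ 0.3931 -0.6155  0.2644] 0.0 1.0008320899386385 3.9333
```

apply_moves --series '[{"wx": 0, "wy": 0, "wz": 0.021, "dx": -7, "dy": -5.5, "dz": 20, "gripper": 1}, {"wx": 0, "wy": 0, "wz": 0, "dx": 0, "dy": 0, "dz": 25, "gripper": 1}, {"wx": 0, "wy": 0, "wz": 0, "dx": 0, "dy": 0, "dz": 25, "gripper": 1}, {"wx": 0, "wy": 0, "wz": 0, "dx": 0, "dy": 0, "dz": 25, "gripper": 1}, {"wx": 0, "wy": 0, "wz": 0, "dx": 0, "dy": 0, "dz": 25, "gripper": 1}, {"wx": 0, "wy": 0, "wz": 0, "dx": 0, "dy": 0, "dz": 25, "gripper": 1}, {"wx": 0, "wy": 0, "wz": 0, "dx": 0, "dy": 0, "dz": 20, "gripper": 1}, {"wx": 0, "wy": 0, "wz": 0, "dx": 0, "dy": 0, "dz": 15, "gripper": 1}, {"wx": 0, "wy": 0, "wz": 0, "dx": 0, "dy": 0, "dz": 10, "gripper": 1}, {"wx": 0, "wy": 0, "wz": 0, "dx": 0, "dy": 0, "dz": 0, "gripper": 1}, {"wx": 0, "wy": 0, "wz": 0, "dx": 0, "dy": 0, "dz": 0, "gripper": 1}]'

```text
time: 4.9
position: [0.5795, -0.1344, 0.0165]
eef_rot: [0.195, 0.981, 0.0, -0.0]
ft_force: [0.1, 0.4, 0.2]
grip_width: 1.0
finger_force: 0.0
```

Good; the tool is where I wanted it, so I close.

apply_moves --series '[{"wx": 0, "wy": 0, "wz": 0, "dx": 0, "dy": 0, "dz": 0, "gripper": -1}, {"wx": 0, "wy": 0, "wz": 0, "dx": 0, "dy": 0, "dz": 0, "gripper": -1}, {"wx": 0, "wy": 0, "wz": 0, "dx": 0, "dy": 0, "dz": 0, "gripper": -1}, {"wx": 0, "wy": 0, "wz": 0, "dx": 0, "dy": 0, "dz": 0, "gripper": -1}, {"wx": 0, "wy": 0, "wz": 0, "dx": 0, "dy": 0, "dz": 0, "gripper": -1}, {"wx": 0, "wy": 0, "wz": 0, "dx": 0, "dy": 0, "dz": 0, "gripper": -1}, {"wx": 0, "wy": 0, "wz": 0, "dx": 0, "dy": 0, "dz": 0, "gripper": -1}, {"wx": 0, "wy": 0, "wz": 0, "dx": 0, "dy": 0, "dz": 0, "gripper": -1}]' --squeeze 45

```text
time: 5.57
position: [0.5793, -0.1354, 0.0164]
eef_rot: [0.196, 0.981, 0.0, 0.0]
ft_force: [0.6, 0.1, 0.1]
grip_width: 0.468
finger_force: 0.0
```

apply_moves --series '[{"wx": 0, "wy": 0, "wz": 0, "dx": 0, "dy": 0, "dz": 0, "gripper": -1}, {"wx": 0, "wy": 0, "wz": 0, "dx": 0, "dy": 0, "dz": 0, "gripper": -1}, {"wx": 0, "wy": 0, "wz": 0, "dx": 0, "dy": 0, "dz": 0, "gripper": -1}, {"wx": 0, "wy": 0, "wz": 0, "dx": 0, "dy": 0, "dz": 0, "gripper": -1}, {"wx": 0, "wy": 0, "wz": 0, "dx": 0, "dy": 0, "dz": -10, "gripper": -1}, {"wx": 0, "wy": 0, "wz": 0, "dx": 0, "dy": 0, "dz": -20, "gripper": -1}, {"wx": 0, "wy": 0, "wz": 0, "dx": 0, "dy": 0, "dz": -25, "gripper": -1}, {"wx": 0, "wy": 0, "wz": 0, "dx": 0, "dy": 0, "dz": -25, "gripper": -1}, {"wx": 0, "wy": 0, "wz": 0, "dx": 0, "dy": 0, "dz": -25, "gripper": -1}, {"wx": 0, "wy": 0, "wz": 0, "dx": 0, "dy": 0, "dz": -20, "gripper": -1}, {"wx": 0, "wy": 0, "wz": 0, "dx": 0, "dy": 0, "dz": 0, "gripper": -1}, {"wx": 0, "wy": 0, "wz": 0, "dx": 0, "dy": 0, "dz": 0, "gripper": -1}]'

```text
time: 6.57
position: [0.5802, -0.1356, 0.1432]
eef_rot: [0.196, 0.981, 0.0, 0.002]
ft_force: [0.1, -0.9, -0.1]
grip_width: 0.006
finger_force: 0.0
```

```bash
python3 - <<'E'
from look import *
st,im,R=boxes(.155,.177)
E
```

```text
[ 0.5802 -0.1356  0.1432] x yaw 157.37430613637775 z [ 0.0031 -0.0002 -1.    ] [ 0.1112 -0.8553 -0.0702] 0.0 0.005606561490960073 6.5667
```

The fingers are fully shut, so the cleat was not gripped. I'll look.

```bash
python3 - <<'E'
from look import *
st,im,R=boxes(.035,.056)
cv2.imwrite("pics/f.png",cv2.resize(im,(800,600))[...,::-1])
E
```

```text
[  44    0  178   10 1067] [ 36  93 200] ((399.75604248046875, -172.74591064453125), (148.4078369140625, 5.999515533447266), 66.96381378173828) 0.042938460645642954
[ 386   67   73  160 6822] [ 93 156 223] ((616.551025390625, 22.686094284057617), (39.218780517578125, 150.61648559570312), 87.72804260253906) 0.04349258689460505
[ 237   99   42  132 5137] [251 231 149] ((569.0285034179688, -129.65286254882812), (37.999717712402344, 128.2576141357422), 67.35792541503906) 0.04362404311704225
[  34  120   69  121 5136] [151  87  52] ((512.5330810546875, -304.8396911621094), (39.864952087402344, 120.11566162109375), 70.00112915039062) 0.04358760328541054
[429 325  45  17 423] [22 40 68] ((840.2697143554688, 2.8911914825439453), (3.5055696964263916, 52.61240768432617), 1.559085726737976) 0.04123409210682066
[ 0.5793 -0.1353  0.1419] x yaw 157.3795396510861 z [ 0.0009  0.0001 -1.    ] [0.0139 0.4942 0.6789] 0.0 0.005716567176436205 6.6167
```

View pics/f.png

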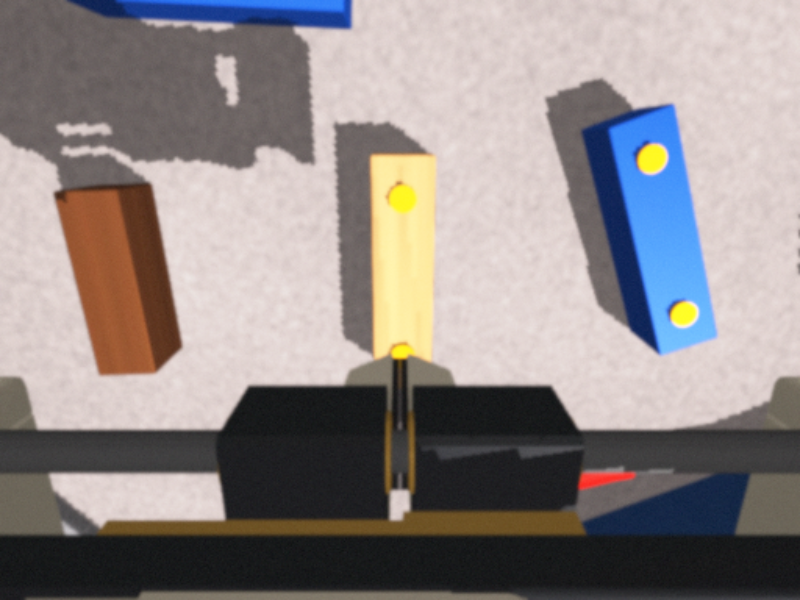

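The cleat at (402,255) has not moved, and it lies right under the fingers. I'll reopen, go down again, and check the grip before lifting.

apply_moves --series '[{"wx": 0, "wy": 0, "wz": 0, "dx": 0, "dy": 1.5, "dz": 0, "gripper": 1}, {"wx": 0, "wy": 0, "wz": 0, "dx": 0, "dy": 0, "dz": 0, "gripper": 1}, {"wx": 0, "wy": 0, "wz": 0, "dx": 0, "dy": 0, "dz": 0, "gripper": 1}, {"wx": 0, "wy": 0, "wz": 0, "dx": 0, "dy": 0, "dz": 0, "gripper": 1}, {"wx": 0, "wy": 0, "wz": 0, "dx": 0, "dy": 0, "dz": 0, "gripper": 1}, {"wx": 0, "wy": 0, "wz": 0, "dx": 0, "dy": 0, "dz": 0, "gripper": 1}, {"wx": 0, "wy": 0, "wz": 0, "dx": 0, "dy": 0, "dz": 0, "gripper": 1}, {"wx": 0, "wy": 0, "wz": 0, "dx": 0, "dy": 0, "dz": 0, "gripper": 1}, {"wx": 0, "wy": 0, "wz": 0, "dx": 0, "dy": 0, "dz": 0, "gripper": 1}, {"wx": 0, "wy": 0, "wz": 0, "dx": 0, "dy": 0, "dz": 0, "gripper": 1}, {"wx": 0, "wy": 0, "wz": 0, "dx": 0, "dy": 0, "dz": 0, "gripper": 1}, {"wx": 0, "wy": 0, "wz": 0, "dx": 0, "dy": 0, "dz": 0, "gripper": 1}]'

```text
time: 7.67
position: [0.5798, -0.134, 0.1413]
eef_rot: [0.196, 0.981, 0.0, -0.0]
ft_force: [-0.3, -0.4, 0.1]
grip_width: 0.825
finger_force: 0.0
```

apply_moves --series '[{"wx": 0, "wy": 0, "wz": 0, "dx": 0, "dy": 0, "dz": 20, "gripper": 1}, {"wx": 0, "wy": 0, "wz": 0, "dx": 0, "dy": 0, "dz": 25, "gripper": 1}, {"wx": 0, "wy": 0, "wz": 0, "dx": 0, "dy": 0, "dz": 25, "gripper": 1}, {"wx": 0, "wy": 0, "wz": 0, "dx": 0, "dy": 0, "dz": 25, "gripper": 1}, {"wx": 0, "wy": 0, "wz": 0, "dx": 0, "dy": 0, "dz": 20, "gripper": 1}, {"wx": 0, "wy": 0, "wz": 0, "dx": 0, "dy": 0, "dz": 10, "gripper": 1}, {"wx": 0, "wy": 0, "wz": 0, "dx": 0, "dy": 0, "dz": 0, "gripper": 1}, {"wx": 0, "wy": 0, "wz": 0, "dx": 0, "dy": 0, "dz": 0, "gripper": -1}, {"wx": 0, "wy": 0, "wz": 0, "dx": 0, "dy": 0, "dz": 0, "gripper": -1}, {"wx": 0, "wy": 0, "wz": 0, "dx": 0, "dy": 0, "dz": 0, "gripper": -1}, {"wx": 0, "wy": 0, "wz": 0, "dx": 0, "dy": 0, "dz": 0, "gripper": -1}, {"wx": 0, "wy": 0, "wz": 0, "dx": 0, "dy": 0, "dz": 0, "gripper": -1}, {"wx": 0, "wy": 0, "wz": 0, "dx": 0, "dy": 0, "dz": 0, "gripper": -1}, {"wx": 0, "wy": 0, "wz": 0, "dx": 0, "dy": 0, "dz": 0, "gripper": -1}, {"wx": 0, "wy": 0, "wz": 0, "dx": 0, "dy": 0, "dz": 0, "gripper": -1}, {"wx": 0, "wy": 0, "wz": 0, "dx": 0, "dy": 0, "dz": 0, "gripper": -1}, {"wx": 0, "wy": 0, "wz": 0, "dx": 0, "dy": 0, "dz": 0, "gripper": -1}, {"wx": 0, "wy": 0, "wz": 0, "dx": 0, "dy": 0, "dz": 0, "gripper": -1}, {"wx": 0, "wy": 0, "wz": 0, "dx": 0, "dy": 0, "dz": 0, "gripper": -1}]' --squeeze 45

```text
time: 9.25
position: [0.5798, -0.134, 0.0163]
eef_rot: [0.196, 0.981, 0.0, -0.0]
ft_force: [0.6, -0.3, -0.2]
grip_width: 0.178
finger_force: 0.0
```

The width is already below the cleat's 38 mm with no force, so something disagrees. I'll look from the side and wrist cameras.

```bash
python3 - <<'E'
from look import *
print(bot.observe()["grip_width"],bot.observe()["finger_force"])
st,im,R=boxes(.035,.056)
s,_=bot.capture("side");c,_=bot.capture("scene")
a=cv2.resize(s[150:270,180:340],(400,300),interpolation=cv2.INTER_CUBIC);b=cv2.resize(c[130:250,200:360],(400,300),interpolation=cv2.INTER_CUBIC)
w=cv2.resize(im,(400,300));cv2.imwrite("pics/g.png",np.vstack([np.hstack([a,b]),np.hstack([w,w*0])])[...,::-1])
E
```

```text
0.17849036812101568 0.0
[ 479   65   33  176 3634] [ 38  90 174] ((589.6760864257812, 5.182736396789551), (15.82029914855957, 101.16171264648438), 79.47522735595703) 0.042493213712482165
[  220   105    74   170 10163] [182 141  86] ((555.3299560546875, -123.8530502319336), (38.055442810058594, 99.05784606933594), 67.34893035888672) 0.04361395703447997
[ 230  303   52   30 1341] [251 236 118] ((628.8250732421875, -155.1215362548828), (32.93437194824219, 25.65761947631836), 67.64358520507812) 0.04390935835664832
[ 0.5798 -0.134   0.0163] x yaw 157.37490028607635 z [-0.0001  0.     -1.    ] [ 0.6045 -0.283  -0.2264] 0.0 0.17849036812101568 9.25
```

View pics/g.png

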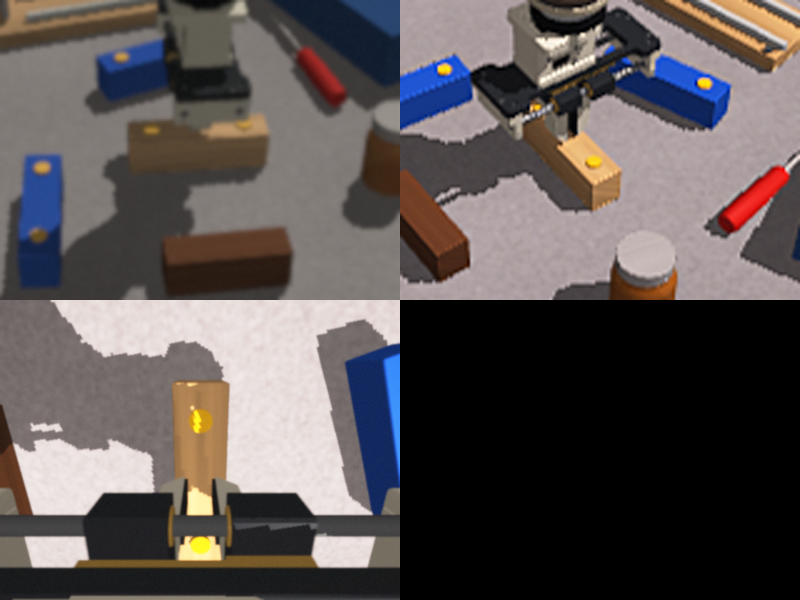

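The side view (top left) shows the near fingertip ending at the cleat's top edge (215,120) instead of on its side, so the fingers seem not to reach down as far as the TCP suggests. I'll measure the fingertips in the depth pictures.

```bash
python3 - <<'E'
from look import *
st=bot.observe();R=Ro.from_quat(st["eef_rot"]).as_matrix()
for c in("wrist","scene","side"):
    im,d=bot.capture(c);W=cloud(c,d,st);T=(W-st["position"])@R*1000
    m=(d>0)&(abs(T[...,0])<25)&(abs(T[...,1])<45)&(T[...,2]<5)&(T[...,2]>-90)
    print(c,m.sum())
    for z in range(-90,5,6):
        k=m&(T[...,2]>=z)&(T[...,2]<z+6)
        if k.sum()>3:
            P=T[k];print(z,k.sum(),"x",P[:,0].min().round(),P[:,0].max().round(),"y",np.percentile(P[:,1],[0,25,50,75,100]).round(),im[k].mean(0).astype(int))
E
```

```text
wrist 4093
-90 48 x -7.0 4.0 y [-5. -5. -5.  4.  4.] [173 146  88]
-84 71 x -10.0 11.0 y [-5. -4. -3.  3.  4.] [139 116  40]
-78 164 x -10.0 12.0 y [-5. -4. -1.  3.  4.] [91 74 40]
-72 130 x 9.0 12.0 y [-7. -4. -1.  4.  6.] [81 71 59]
-66 113 x 9.0 12.0 y [-7. -5.  2.  4.  6.] [84 75 64]
-60 243 x -3.0 12.0 y [-20.  -6.   2.   5.  19.] [120 106  85]
-54 398 x 5.0 12.0 y [-20. -11.  -3.  10.  19.] [127 117 102]
-48 330 x 9.0 12.0 y [-19. -11.  -3.   9.  18.] [125 116 101]
-42 200 x 9.0 12.0 y [-16.  -8.   2.   7.  15.] [119 109  94]
-36 66 x 9.0 12.0 y [-10.  -6.  -3.   4.   9.] [121 103  83]
-30 2330 x -22.0 25.0 y [-19.  -8.  -0.   8.  19.] [177 137  89]
scene 337
-78 11 x -11.0 4.0 y [-20. -18. -10.   6.  17.] [85 79 74]
-72 24 x -10.0 2.0 y [-21. -19.  -8.   7.  17.] [104  96  88]
-66 31 x -11.0 9.0 y [-22. -19.  -8.   3.  18.] [99 92 83]
-60 17 x -11.0 8.0 y [-21. -18.  -7.   3.  17.] [126 117 106]
-54 25 x -13.0 8.0 y [-19. -18.  -7.   8.  15.] [124 116 105]
-48 21 x -11.0 10.0 y [-18. -12.  -4.   5.  13.] [126 117 107]
-42 7 x -10.0 -5.0 y [-9. -3.  2.  4.  9.] [143 133 122]
-36 13 x -18.0 20.0 y [-19.  -8.   1.   3.  13.] [166 132  92]
-30 108 x -25.0 25.0 y [-21. -16.  -9.   2.  17.] [176 135  89]
-24 18 x -25.0 24.0 y [-21. -20. -20. -19. -18.] [93 67 43]
-18 17 x -25.0 24.0 y [-21. -20. -19. -19. -18.] [95 69 44]
-12 14 x -22.0 21.0 y [-21. -20. -19. -19. -18.] [91 65 42]
-6 16 x -25.0 21.0 y [-22. -20. -19. -19. -18.] [89 64 42]
0 13 x -22.0 19.0 y [-21. -21. -20. -19. -18.] [87 62 40]
side 271
-42 6 x -2.0 11.0 y [-16. -15. -13. -13. -12.] [83 74 62]
-30 90 x -25.0 25.0 y [-22. -17. -10.  -5.   5.] [115  92  66]
-24 48 x -23.0 25.0 y [-23. -20. -19. -12.   7.] [99 79 56]
-18 32 x -24.0 25.0 y [-23. -21. -19. -18. -17.] [89 71 50]
-12 32 x -24.0 24.0 y [-24. -21. -20. -19. -17.] [85 68 48]
-6 33 x -24.0 25.0 y [-22. -21. -20. -19. -15.] [83 66 47]
0 28 x -25.0 22.0 y [-24. -21. -20. -19. -18.] [81 65 46]
```

The fingers really end about 33 mm behind the reported TCP, as both the wrist and scene cameras show. I'll open, rise slightly and measure that offset precisely.

apply_moves --series '[{"wx": 0, "wy": 0, "wz": 0, "dx": 0, "dy": 0, "dz": -20, "gripper": 1}, {"wx": 0, "wy": 0, "wz": 0, "dx": 0, "dy": 0, "dz": 0, "gripper": 1}, {"wx": 0, "wy": 0, "wz": 0, "dx": 0, "dy": 0, "dz": 0, "gripper": 1}, {"wx": 0, "wy": 0, "wz": 0, "dx": 0, "dy": 0, "dz": 0, "gripper": 1}, {"wx": 0, "wy": 0, "wz": 0, "dx": 0, "dy": 0, "dz": 0, "gripper": 1}, {"wx": 0, "wy": 0, "wz": 0, "dx": 0, "dy": 0, "dz": 0, "gripper": 1}, {"wx": 0, "wy": 0, "wz": 0, "dx": 0, "dy": 0, "dz": 0, "gripper": 1}, {"wx": 0, "wy": 0, "wz": 0, "dx": 0, "dy": 0, "dz": 0, "gripper": 1}, {"wx": 0, "wy": 0, "wz": 0, "dx": 0, "dy": 0, "dz": 0, "gripper": 1}, {"wx": 0, "wy": 0, "wz": 0, "dx": 0, "dy": 0, "dz": 0, "gripper": 1}]'

```text
time: 10.38
position: [0.5798, -0.134, 0.0362]
eef_rot: [0.196, 0.981, -0.0, -0.0]
ft_force: [0.5, 0.1, 0.7]
grip_width: 0.678
finger_force: 0.0
```

```bash
python3 - <<'E'
from look import *
st=bot.observe();R=Ro.from_quat(st["eef_rot"]).as_matrix();print(st["position"],st["grip_width"])
for c in("wrist","scene","side"):
    im,d=bot.capture(c);W=cloud(c,d,st);T=(W-st["position"])@R*1000
    m=(d>0)&(abs(T[...,0])<16)&(abs(T[...,1])<70)&(abs(T[...,1])>24)&(T[...,2]>-70)&(W[...,2]>.012)
    for s in(-1,1):
        P=T[m&(np.sign(T[...,1])==s)]
        if len(P)>5: print(c,s,len(P),"zmax pct",np.percentile(P[:,2],[50,90,97,99,100]).round(1),"y at tip",np.percentile(P[P[:,2]>P[:,2].max()-4][:,1],[0,50,100]).round(1),"x",P[:,0].min().round(),P[:,0].max().round())
E
```

```text
[ 0.5798 -0.134   0.0362] 0.6784268878212617
wrist -1 1568 zmax pct [-54.3 -39.  -34.3 -32.8 -31.3] y at tip [-37.6 -32.  -31.5] x -9.0 12.0
wrist 1 1569 zmax pct [-54.1 -38.8 -34.4 -32.7 -31.2] y at tip [30.6 30.9 36.5] x -10.0 12.0
scene -1 68 zmax pct [-56.6 -43.8 -38.7 -36.6 -32.8] y at tip [-35.9 -35.9 -35.9] x -12.0 8.0
scene 1 87 zmax pct [-54.1 -39.4 -36.3 -35.4 -35.2] y at tip [31.4 32.9 36.9] x -11.0 10.0
side -1 82 zmax pct [-54.3 -38.8 -34.4 -34.  -34. ] y at tip [-47.  -43.6 -40.6] x -9.0 12.0
```

The tips are 31.5 mm short of the reported TCP. For tips about 15 mm above the table I need a reported z of about −0.017.

apply_moves --series '[{"wx": 0, "wy": 0, "wz": 0, "dx": 0, "dy": 0, "dz": 15, "gripper": 1}, {"wx": 0, "wy": 0, "wz": 0, "dx": 0, "dy": 0, "dz": 15, "gripper": 1}, {"wx": 0, "wy": 0, "wz": 0, "dx": 0, "dy": 0, "dz": 13, "gripper": 1}, {"wx": 0, "wy": 0, "wz": 0, "dx": 0, "dy": 0, "dz": 10, "gripper": 1}, {"wx": 0, "wy": 0, "wz": 0, "dx": 0, "dy": 0, "dz": 0, "gripper": 0.2}, {"wx": 0, "wy": 0, "wz": 0, "dx": 0, "dy": 0, "dz": 0, "gripper": -1}, {"wx": 0, "wy": 0, "wz": 0, "dx": 0, "dy": 0, "dz": 0, "gripper": -1}, {"wx": 0, "wy": 0, "wz": 0, "dx": 0, "dy": 0, "dz": 0, "gripper": -1}, {"wx": 0, "wy": 0, "wz": 0, "dx": 0, "dy": 0, "dz": 0, "gripper": -1}, {"wx": 0, "wy": 0, "wz": 0, "dx": 0, "dy": 0, "dz": 0, "gripper": -1}, {"wx": 0, "wy": 0, "wz": 0, "dx": 0, "dy": 0, "dz": 0, "gripper": -1}, {"wx": 0, "wy": 0, "wz": 0, "dx": 0, "dy": 0, "dz": 0, "gripper": -1}, {"wx": 0, "wy": 0, "wz": 0, "dx": 0, "dy": 0, "dz": 0, "gripper": -1}, {"wx": 0, "wy": 0, "wz": 0, "dx": 0, "dy": 0, "dz": 0, "gripper": -1}, {"wx": 0, "wy": 0, "wz": 0, "dx": 0, "dy": 0, "dz": 0, "gripper": -1}]' --squeeze 45

```text
time: 11.78
position: [0.5799, -0.1339, -0.0165]
eef_rot: [0.196, 0.981, 0.0, 0.0]
ft_force: [0.3, -0.2, 2.7]
grip_width: 0.413
finger_force: 45.0
```

The grip holds (38 mm, 45 N). Now I lift.

apply_moves --series '[{"wx": 0, "wy": 0, "wz": 0, "dx": 0, "dy": 0, "dz": -10, "gripper": -1}, {"wx": 0, "wy": 0, "wz": 0, "dx": 0, "dy": 0, "dz": -20, "gripper": -1}, {"wx": 0, "wy": 0, "wz": 0, "dx": 0, "dy": 0, "dz": -25, "gripper": -1}, {"wx": 0, "wy": 0, "wz": 0, "dx": 0, "dy": 0, "dz": -25, "gripper": -1}, {"wx": 0, "wy": 0, "wz": 0, "dx": 0, "dy": 0, "dz": -20, "gripper": -1}, {"wx": 0, "wy": 0, "wz": 0, "dx": 0, "dy": 0, "dz": -10, "gripper": -1}, {"wx": 0, "wy": 0, "wz": 0, "dx": 0, "dy": 0, "dz": 0, "gripper": -1}]'

```text
time: 12.37
position: [0.5813, -0.1344, 0.0959]
eef_rot: [0.196, 0.981, 0.0, 0.002]
ft_force: [0.8, -0.0, -1.7]
grip_width: 0.411
finger_force: 45.0
```

apply_moves --series '[{"wx": 0, "wy": 0, "wz": 0, "dx": 6.5, "dy": 23, "dz": 0, "gripper": -1}, {"wx": 0, "wy": 0, "wz": 0, "dx": 6.5, "dy": 23, "dz": 0, "gripper": -1}, {"wx": 0, "wy": 0, "wz": 0, "dx": 6.5, "dy": 23, "dz": 0, "gripper": -1}, {"wx": 0, "wy": 0, "wz": 0, "dx": 6.5, "dy": 23, "dz": 0, "gripper": -1}, {"wx": 0, "wy": 0, "wz": 0, "dx": 6.5, "dy": 23, "dz": 0, "gripper": -1}, {"wx": 0, "wy": 0, "wz": 0, "dx": 6.5, "dy": 23, "dz": 0, "gripper": -1}, {"wx": 0, "wy": 0, "wz": 0, "dx": 6.5, "dy": 23, "dz": 0, "gripper": -1}, {"wx": 0, "wy": 0, "wz": 0, "dx": 6.5, "dy": 23, "dz": 0, "gripper": -1}, {"wx": 0, "wy": 0, "wz": 0, "dx": 6.5, "dy": 23, "dz": 0, "gripper": -1}, {"wx": 0, "wy": 0, "wz": 0, "dx": 6.5, "dy": 23, "dz": 0, "gripper": -1}, {"wx": 0, "wy": 0, "wz": 0, "dx": 6.5, "dy": 23, "dz": 0, "gripper": -1}, {"wx": 0, "wy": 0, "wz": 0, "dx": 6.5, "dy": 23, "dz": 0, "gripper": -1}, {"wx": 0, "wy": 0, "wz": 0, "dx": 6.5, "dy": 23, "dz": 0, "gripper": -1}, {"wx": 0, "wy": 0, "wz": 0, "dx": 6.5, "dy": 20, "dz": 0, "gripper": -1}, {"wx": 0, "wy": 0, "wz": -0.055, "dx": 0, "dy": 0, "dz": 0, "gripper": -1}, {"wx": 0, "wy": 0, "wz": -0.055, "dx": 0, "dy": 0, "dz": 0, "gripper": -1}, {"wx": 0, "wy": 0, "wz": -0.055, "dx": 0, "dy": 0, "dz": 0, "gripper": -1}, {"wx": 0, "wy": 0, "wz": -0.052, "dx": 0, "dy": 0, "dz": 0, "gripper": -1}, {"wx": 0, "wy": 0, "wz": 0, "dx": 0, "dy": 0, "dz": 0, "gripper": -1}, {"wx": 0, "wy": 0, "wz": 0, "dx": 0, "dy": 0, "dz": 0, "gripper": -1}]'

```text
time: 14.03
position: [0.6178, 0.1952, 0.0921]
eef_rot: [0.09, 0.996, -0.0, -0.001]
ft_force: [-0.9, 0.3, -1.2]
grip_width: 0.414
finger_force: 45.0
```

```bash
cat > rel.py <<'E'
from look import *
def rel():
    st=bot.observe();im,d=bot.capture("wrist");W=cloud("wrist",d,st)
    y=np.radians(169.83);u=np.array([np.cos(y),np.sin(y)]);v=np.array([-u[1],u[0]]);o=np.array([.5871,.2025])
    J=np.dstack([(W[...,:2]-o)@u,(W[...,:2]-o)@v,W[...,2]])*1000
    R=Ro.from_quat(st["eef_rot"]).as_matrix()
    p=st["position"];print("tcp jig",((p[:2]-o)@u*1000).round(1),((p[:2]-o)@v*1000).round(1),(p[2]*1000).round(1),"yaw err",np.degrees(np.arctan2(R[1,0],R[0,0])).round(2)-169.83,st["ft_force"],st["finger_force"],st["time"])
    T=(W-p)@R*1000
    m=(d>0)&(abs(T[...,2]+27.3)<7)&(abs(T[...,1])<35)&(T[...,0]<110)&(T[...,0]>16)
    P=J[m];
    print("cleat top z",np.median(P[:,2]),"n",len(P))
    r=cv2.minAreaRect(P[:,:2].astype(np.float32));print("rect jig",r,"front",P[:,0].max())
    c=np.polyfit(P[:,0],P[:,2],1);print("pitch deg",np.degrees(np.arctan(c[0])))
    return st,im,J
E
python3 - <<'E'
from rel import *
rel()
E
```

```text
tcp jig -31.5 1.8 92.1 yaw err -0.12000000000000455 [-0.9495  0.254  -1.219 ] 44.99951899051666 14.0333
cleat top z 117.20296376926292 n 69
rect jig ((44.52954864501953, 1.3217048645019531), (35.664424896240234, 0.39919960498809814), 89.27020263671875) front 44.611964882273554
pitch deg 33.484576295630205
```

```bash
sed -i 's/+27.3)<7/+60)<6/' rel.py; python3 - <<'E'
from rel import *
rel()
E
```

```text
tcp jig -31.7 1.7 92.3 yaw err -0.14000000000001478 [-0.1451  0.0831 -0.7212] 44.99956548213959 14.0833
cleat top z 152.5306759669974 n 11561
rect jig ((14.315298080444336, 1.9761619567871094), (38.16657638549805, 60.15390396118164), 89.9039306640625) front 44.40134740099976
pitch deg 0.14125202587702848
```

The cleat is square and 2 mm off the centre line, with its bottom 86 mm above the channel floor. I'll correct that and lower it.

apply_moves --series '[{"wx": 0, "wy": 0, "wz": 0, "dx": 0, "dy": 2, "dz": 10, "gripper": -1}, {"wx": 0, "wy": 0, "wz": 0, "dx": 0, "dy": 0, "dz": 15, "gripper": -1}, {"wx": 0, "wy": 0, "wz": 0, "dx": 0, "dy": 0, "dz": 15, "gripper": -1}, {"wx": 0, "wy": 0, "wz": 0, "dx": 0, "dy": 0, "dz": 15, "gripper": -1}, {"wx": 0, "wy": 0, "wz": 0, "dx": 0, "dy": 0, "dz": 12, "gripper": -1}, {"wx": 0, "wy": 0, "wz": 0, "dx": 0, "dy": 0, "dz": 8, "gripper": -1}, {"wx": 0, "wy": 0, "wz": 0, "dx": 0, "dy": 0, "dz": 5, "gripper": -1}, {"wx": 0, "wy": 0, "wz": 0, "dx": 0, "dy": 0, "dz": 3, "gripper": -1}, {"wx": 0, "wy": 0, "wz": 0, "dx": 0, "dy": 0, "dz": 2, "gripper": -1}, {"wx": 0, "wy": 0, "wz": 0, "dx": 0, "dy": 0, "dz": 0, "gripper": -1}, {"wx": 0, "wy": 0, "wz": 0, "dx": 0, "dy": 0, "dz": 0, "gripper": -1}]'

```text
time: 15.05
position: [0.6193, 0.1975, 0.0088]
eef_rot: [0.089, 0.996, 0.0, 0.0]
ft_force: [0.4, -0.4, -1.8]
grip_width: 0.414
finger_force: 45.0
```

```bash
python3 - <<'E'
from rel import *
rel()
E
```

```text
tcp jig -32.6 -0.8 8.8 yaw err -0.030000000000001137 [ 0.442  -0.3763 -1.7556] 44.99974071979523 15.05
cleat top z 68.95118765019663 n 11588
rect jig ((13.575126647949219, -0.2989940643310547), (38.217281341552734, 60.213924407958984), 89.96489715576172) front 43.68879349228885
pitch deg 0.027163350434932405
```

apply_moves --series '[{"wx": 0, "wy": 0, "wz": 0, "dx": 0, "dy": 0, "dz": 1, "gripper": -1}, {"wx": 0, "wy": 0, "wz": 0, "dx": 0, "dy": 0, "dz": 1, "gripper": -1}, {"wx": 0, "wy": 0, "wz": 0, "dx": 0, "dy": 0, "dz": 0.5, "gripper": -1}, {"wx": 0, "wy": 0, "wz": 0, "dx": 0, "dy": 0, "dz": 0, "gripper": -1}, {"wx": 0, "wy": 0, "wz": 0, "dx": 0, "dy": 0, "dz": 0, "gripper": -1}]'

```text
time: 15.52
position: [0.6189, 0.1974, 0.0058]
eef_rot: [0.089, 0.996, 0.0, -0.0]
ft_force: [-0.6, -0.9, -1.2]
grip_width: 0.409
finger_force: 45.0
```

```bash
python3 - <<'E'
from rel import *
rel()
E
```

```text
tcp jig -32.2 -0.6 5.8 yaw err -0.020000000000010232 [-0.6361 -0.9371 -1.1704] 44.999778270721436 15.5167
cleat top z 65.99367385539281 n 11596
rect jig ((13.912302017211914, -0.15285873413085938), (60.239559173583984, 38.22431182861328), 0.028816644102334976) front 44.02952194467093
pitch deg 0.0658569729895476
```

The cleat lies on the channel floor. Now I slide it along, stopping short of the stop.

apply_moves --series '[{"wx": 0, "wy": 0, "wz": 0, "dx": 3, "dy": 0, "dz": 0, "gripper": -1}, {"wx": 0, "wy": 0, "wz": 0, "dx": 5, "dy": 0, "dz": 0, "gripper": -1}, {"wx": 0, "wy": 0, "wz": 0, "dx": 6, "dy": 0, "dz": 0, "gripper": -1}, {"wx": 0, "wy": 0, "wz": 0, "dx": 6, "dy": 0, "dz": 0, "gripper": -1}, {"wx": 0, "wy": 0, "wz": 0, "dx": 6, "dy": 0, "dz": 0, "gripper": -1}, {"wx": 0, "wy": 0, "wz": 0, "dx": 6, "dy": 0, "dz": 0, "gripper": -1}, {"wx": 0, "wy": 0, "wz": 0, "dx": 5, "dy": 0, "dz": 0, "gripper": -1}, {"wx": 0, "wy": 0, "wz": 0, "dx": 3, "dy": 0, "dz": 0, "gripper": -1}, {"wx": 0, "wy": 0, "wz": 0, "dx": 0, "dy": 0, "dz": 0, "gripper": -1}, {"wx": 0, "wy": 0, "wz": 0, "dx": 0, "dy": 0, "dz": 0, "gripper": -1}]'

```text
time: 16.4
position: [0.5796, 0.2046, 0.006]
eef_rot: [0.089, 0.996, 0.0, 0.0]
ft_force: [0.3, 0.2, -1.6]
grip_width: 0.411
finger_force: 45.0
```

```bash
python3 - <<'E'
from rel import *
rel()
E
```

```text
tcp jig 7.8 -0.8 6.0 yaw err -0.010000000000019327 [ 0.3475  0.1898 -1.6453] 44.99967277050018 16.4
cleat top z 66.11032349028315 n 11633
rect jig ((68.08533477783203, 0.12346649169921875), (39.66219711303711, 88.65868377685547), 89.55772399902344) front 112.40475316057345
pitch deg 0.01030128320164568
```

apply_moves --series '[{"wx": 0, "wy": 0, "wz": 0, "dx": 2, "dy": 0, "dz": 0, "gripper": -1}, {"wx": 0, "wy": 0, "wz": 0, "dx": 2, "dy": 0, "dz": 0, "gripper": -1}, {"wx": 0, "wy": 0, "wz": 0, "dx": 2, "dy": 0, "dz": 0, "gripper": -1}, {"wx": 0, "wy": 0, "wz": 0, "dx": 2, "dy": 0, "dz": 0, "gripper": -1}, {"wx": 0, "wy": 0, "wz": 0, "dx": 2, "dy": 0, "dz": 0, "gripper": -1}, {"wx": 0, "wy": 0, "wz": 0, "dx": 2, "dy": 0, "dz": 0, "gripper": -1}, {"wx": 0, "wy": 0, "wz": 0, "dx": 2, "dy": 0, "dz": 0, "gripper": -1}, {"wx": 0, "wy": 0, "wz": 0, "dx": 2, "dy": 0, "dz": 0, "gripper": -1}, {"wx": 0, "wy": 0, "wz": 0, "dx": 2, "dy": 0, "dz": 0, "gripper": -1}, {"wx": 0, "wy": 0, "wz": 0, "dx": 2, "dy": 0, "dz": 0, "gripper": -1}, {"wx": 0, "wy": 0, "wz": 0, "dx": 2, "dy": 0, "dz": 0, "gripper": -1}, {"wx": 0, "wy": 0, "wz": 0, "dx": 0, "dy": 0, "dz": 0, "gripper": -1}, {"wx": 0, "wy": 0, "wz": 0, "dx": 0, "dy": 0, "dz": 0, "gripper": -1}]'

```text
time: 17.53
position: [0.5606, 0.2079, 0.0065]
eef_rot: [0.089, 0.996, 0.0, 0.002]
ft_force: [9.4, -2.6, -4.7]
grip_width: 0.409
finger_force: 45.0
```

```bash
python3 - <<'E'
from rel import *
st,im,J=rel()
hsv=cv2.cvtColor(im,cv2.COLOR_RGB2HSV)
m=(abs(J[...,2]-67)<5)&(J[...,0]>125)&(J[...,0]<205)&(abs(J[...,1])<33)
g=m&(abs(hsv[...,0].astype(int)-65)<15)&(hsv[...,1]>120);print("green x",np.percentile(J[g][:,0],[1,50,99]))
b=(hsv[...,2]<50)&(abs(J[...,2]-70)<9)&(J[...,0]>125)&(J[...,0]<205)&(abs(J[...,1])<26);print("black",b.sum(),np.percentile(J[b][:,0],[5,50,95]) if b.any() else 0)
cv2.imwrite("pics/p.png",cv2.resize(im[0:192,128:384],(800,600),interpolation=cv2.INTER_CUBIC)[...,::-1])
E
```

```text
tcp jig 27.1 -0.6 6.5 yaw err -0.0700000000000216 [ 9.3838 -2.6016 -4.6739] 45.0004380941391 17.5333
cleat top z 66.38662908447913 n 15362
rect jig ((90.34748840332031, -0.05206298828125), (64.27216339111328, 93.99797058105469), 89.92871856689453) front 137.36509087667673
pitch deg 0.20297376279005724Traceback (most recent call last):
  File "<stdin>", line 5, in <module>
    return _quantile_unchecked(
        a, q, axis, out, overwrite_input, method, keepdims, weights)
    return _ureduce(a,
                    func=_quantile_ureduce_func,
    ...<5 lines>...
                    overwrite_input=overwrite_input,
                    method=method)
    r = func(a, **kwargs)
    result = _quantile(arr,
                       quantiles=q,
    ...<2 lines>...
                       out=out,
                       weights=wgt)
    slices_having_nans = np.isnan(arr[-1, ...])
                                  ~~~^^^^^^^^^
IndexError: index -1 is out of bounds for axis 0 with size 0
```

The push is about 9.7 N with the pad in about 13 mm. I'll ease in 1.5 mm more and hold.

apply_moves --series '[{"wx": 0, "wy": 0, "wz": 0, "dx": 0.5, "dy": 0, "dz": 0, "gripper": -1}, {"wx": 0, "wy": 0, "wz": 0, "dx": 0.5, "dy": 0, "dz": 0, "gripper": -1}, {"wx": 0, "wy": 0, "wz": 0, "dx": 0.5, "dy": 0, "dz": 0, "gripper": -1}, {"wx": 0, "wy": 0, "wz": 0, "dx": 0, "dy": 0, "dz": 0, "gripper": -1}, {"wx": 0, "wy": 0, "wz": 0, "dx": 0, "dy": 0, "dz": 0, "gripper": -1}, {"wx": 0, "wy": 0, "wz": 0, "dx": 0, "dy": 0, "dz": 0, "gripper": -1}, {"wx": 0, "wy": 0, "wz": 0, "dx": 0, "dy": 0, "dz": 0, "gripper": -1}, {"wx": 0, "wy": 0, "wz": 0, "dx": 0, "dy": 0, "dz": 0, "gripper": -1}, {"wx": 0, "wy": 0, "wz": 0, "dx": 0, "dy": 0, "dz": 0, "gripper": -1}, {"wx": 0, "wy": 0, "wz": 0, "dx": 0, "dy": 0, "dz": 0, "gripper": -1}, {"wx": 0, "wy": 0, "wz": 0, "dx": 0, "dy": 0, "dz": 0, "gripper": -1}, {"wx": 0, "wy": 0, "wz": 0, "dx": 0, "dy": 0, "dz": 0, "gripper": -1}]'

```text
time: 18.58
position: [0.5595, 0.2081, 0.0065]
eef_rot: [0.089, 0.996, 0.0, 0.003]
ft_force: [9.7, -2.2, -6.0]
grip_width: 0.412
finger_force: 45.0
```

```bash
python3 - <<'E'
from rel import *
st,im,J=rel()
cv2.imwrite("pics/p.png",cv2.resize(im[0:192,128:384],(800,600),interpolation=cv2.INTER_CUBIC)[...,::-1])
E
```

```text
tcp jig 28.2 -0.6 6.5 yaw err -0.0800000000000125 [ 9.6851 -2.2395 -5.9712] 45.0005578994751 18.5833
cleat top z 66.44713609130584 n 15804
rect jig ((91.46807098388672, -0.034496307373046875), (64.15750122070312, 94.01007080078125), 89.91588592529297) front 138.50310674280655
pitch deg 0.2660297122536047
```

View pics/p.png

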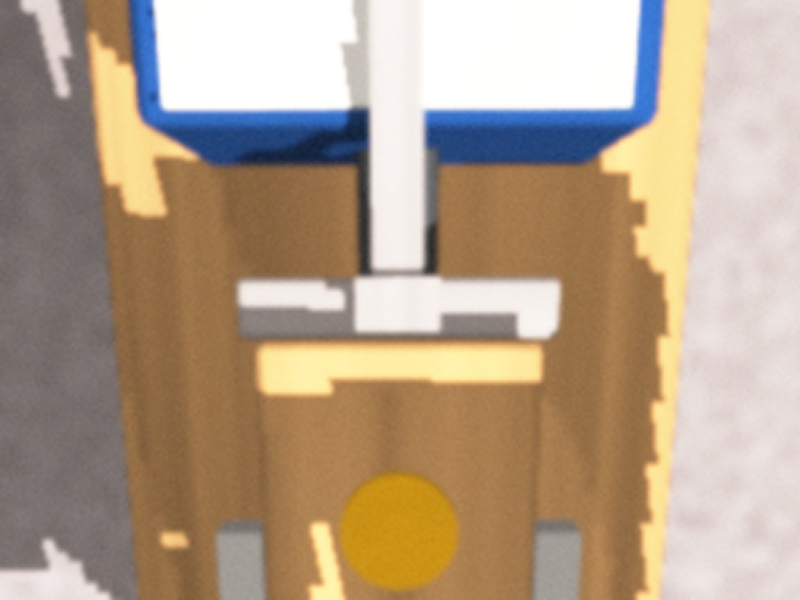

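The picture shows the cleat's end (400,365) flat on the steel pad (400,310), centred between the rails. The push is about 10 N. I'll hold for over two seconds.

apply_moves --series '[{"wx": 0, "wy": 0, "wz": 0, "dx": 0, "dy": 0, "dz": 0, "gripper": -1}, {"wx": 0, "wy": 0, "wz": 0, "dx": 0, "dy": 0, "dz": 0, "gripper": -1}, {"wx": 0, "wy": 0, "wz": 0, "dx": 0, "dy": 0, "dz": 0, "gripper": -1}, {"wx": 0, "wy": 0, "wz": 0, "dx": 0, "dy": 0, "dz": 0, "gripper": -1}, {"wx": 0, "wy": 0, "wz": 0, "dx": 0, "dy": 0, "dz": 0, "gripper": -1}, {"wx": 0, "wy": 0, "wz": 0, "dx": 0, "dy": 0, "dz": 0, "gripper": -1}, {"wx": 0, "wy": 0, "wz": 0, "dx": 0, "dy": 0, "dz": 0, "gripper": -1}, {"wx": 0, "wy": 0, "wz": 0, "dx": 0, "dy": 0, "dz": 0, "gripper": -1}, {"wx": 0, "wy": 0, "wz": 0, "dx": 0, "dy": 0, "dz": 0, "gripper": -1}, {"wx": 0, "wy": 0, "wz": 0, "dx": 0, "dy": 0, "dz": 0, "gripper": -1}, {"wx": 0, "wy": 0, "wz": 0, "dx": 0, "dy": 0, "dz": 0, "gripper": -1}, {"wx": 0, "wy": 0, "wz": 0, "dx": 0, "dy": 0, "dz": 0, "gripper": -1}, {"wx": 0, "wy": 0, "wz": 0, "dx": 0, "dy": 0, "dz": 0, "gripper": -1}, {"wx": 0, "wy": 0, "wz": 0, "dx": 0, "dy": 0, "dz": 0, "gripper": -1}, {"wx": 0, "wy": 0, "wz": 0, "dx": 0, "dy": 0, "dz": 0, "gripper": -1}, {"wx": 0, "wy": 0, "wz": 0, "dx": 0, "dy": 0, "dz": 0, "gripper": -1}, {"wx": 0, "wy": 0, "wz": 0, "dx": 0, "dy": 0, "dz": 0, "gripper": -1}, {"wx": 0, "wy": 0, "wz": 0, "dx": 0, "dy": 0, "dz": 0, "gripper": -1}, {"wx": 0, "wy": 0, "wz": 0, "dx": 0, "dy": 0, "dz": 0, "gripper": -1}, {"wx": 0, "wy": 0, "wz": 0, "dx": 0, "dy": 0, "dz": 0, "gripper": -1}]'

```text
time: 20.3
position: [0.5595, 0.2081, 0.0065]
eef_rot: [0.089, 0.996, 0.0, 0.003]
ft_force: [10.2, -2.3, -5.5]
grip_width: 0.413
finger_force: 45.0
```

apply_moves --series '[{"wx": 0, "wy": 0, "wz": 0, "dx": 0, "dy": 0, "dz": 0, "gripper": -1}, {"wx": 0, "wy": 0, "wz": 0, "dx": 0, "dy": 0, "dz": 0, "gripper": -1}, {"wx": 0, "wy": 0, "wz": 0, "dx": 0, "dy": 0, "dz": 0, "gripper": -1}, {"wx": 0, "wy": 0, "wz": 0, "dx": 0, "dy": 0, "dz": 0, "gripper": -1}, {"wx": 0, "wy": 0, "wz": 0, "dx": 0, "dy": 0, "dz": 0, "gripper": -1}, {"wx": 0, "wy": 0, "wz": 0, "dx": 0, "dy": 0, "dz": 0, "gripper": -1}, {"wx": 0, "wy": 0, "wz": 0, "dx": 0, "dy": 0, "dz": 0, "gripper": -1}, {"wx": 0, "wy": 0, "wz": 0, "dx": 0, "dy": 0, "dz": 0, "gripper": -1}, {"wx": 0, "wy": 0, "wz": 0, "dx": 0, "dy": 0, "dz": 0, "gripper": -1}, {"wx": 0, "wy": 0, "wz": 0, "dx": 0, "dy": 0, "dz": 0, "gripper": -1}]'

```text
time: 21.13
position: [0.5595, 0.2081, 0.0065]
eef_rot: [0.089, 0.996, 0.0, 0.003]
ft_force: [8.2, -2.1, -5.3]
grip_width: 0.407
finger_force: 45.0
```

```bash
python3 - <<'E'
from rel import *
rel()
c,_=bot.capture("scene");cv2.imwrite("pics/q.png",cv2.resize(c[80:140,260:340],(800,600),interpolation=cv2.INTER_CUBIC)[...,::-1])
E
```

```text
tcp jig 28.2 -0.6 6.5 yaw err -0.0800000000000125 [ 8.2287 -2.1114 -5.331 ] 45.00059723854065 21.1333
cleat top z 66.43508783151425 n 15801
rect jig ((91.47325897216797, 0.07444000244140625), (64.10059356689453, 93.99259948730469), 89.90067291259766) front 138.4984982627627
pitch deg 0.256026274387058
```

View pics/q.png

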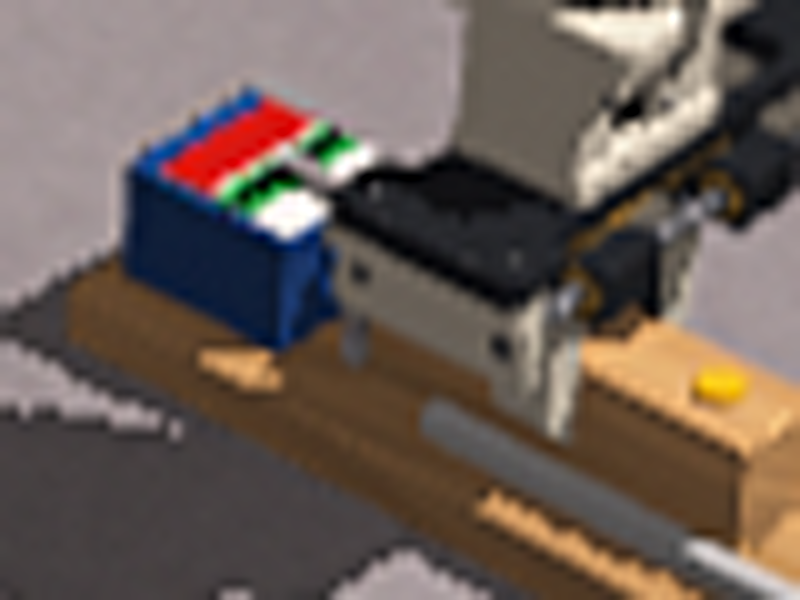

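The black pointer at (265,185) to (330,145) stands mid-green, and the pose has stayed still for over 3 s, so I hand in.

```bash
python3 -c "
from plant import bot
print(bot.hand_in())"
```

```text
the job is handed in; nothing more can be done
None
```

The pine cleat lies screws up in the channel, pressed on the stop at about 10 N with the pointer mid-green; it was held there for over 2.5 s and handed in still gripped (no verdict was returned).

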